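# Turn the filter-holder lid until it drops into its keyways and press it home

### The arm

A 6-joint arm with a two-finger parallel gripper is mounted at the origin on a cart in front of the work surface, level with it; the furniture and walls round the work are solid. World frame = base frame: x ahead of the robot, y to its left, z up, the work surface at z = 0. Lengths are in mm, angles in rad, forces in N, time in s.
With the tool pointing down it reaches from about 350 to 875 mm from the base axis. Payload 4.2 kg.
Tool frame: the origin (TCP) lies at the very end of the fingers, on their centre line; the grasp point (between the pads) lies 19 mm behind it (pinch_z is the distance from the TCP to the grasp point, in mm); z points along the fingers, y is the line along which they close (so a half turn about z gives the same grasp; the last joint's range is limited). The gripper opens to 85 mm and grips with 20 to 120 N. Pads are 22 mm wide; open, the fingers measure 114 mm over their backs; the gripper's body (76 mm by 85 mm) begins 54 mm behind the grasp point. The pads swing forward as they close: fully open they stand 13 mm farther back than shut.
Start: joints at [1.551, 0.385, 0.008, 0, -1.194, -0.259], TCP at [171.969, 600.854, 231.312] pointing down, gripper open.
Joint ranges: [-3.14, 3.14], [-1.21, 2.06], [-1.07, 1.41], [-3.16, 2.05], [-2.99, -0.16], [-3.1, 3.1]. Speed limits (rad/s): [2.79, 2.79, 3.14, 3.14, 3.14, 3.14].

### API

Orientations are given as a unit quaternion [x, y, z, w].
In Python, from bench import * gives the robot as it stands.
- The arm moves only by the tool arm_command, never from a script. Its argument "steps" is one flat list of numbers, 4 for each row, row after row: the shift along the tool's x, y, z in m, then the turn about the tool's z in rad. In form: [tx, ty, tz, roll, tx, ty, tz, roll, ...]. A call has 1 to 20 rows; each row shifts and turns the commanded pose from where the row before left it, along the tool's axes as they then stand; what a row does not reach is not made up. A row lasts 1/8 s, in which the tool goes at most 62.5 mm and 10.7 degrees, less where a joint would pass 70% of its speed; a pose out of reach is approached as far as the arm can. A call with a gripper value outside its range is refused whole. "grip" is the finger opening in m, from 0 to 0.0854, set as the call begins (left out, the last holds). The fingers move at their own pace and stop on an object; the grip force is fixed at half the most. Time passes only in rows, so rows that do not move let the fingers close. It gives the time, the measured TCP pose, the force, the opening and the grip force at its end, in the units of the state.
- read_state(): the state, without advancing time (a new reading comes with each control period).
- get_image(name): name is "side" or "top"; returns the picture (420x560x3 uint8, red, green, blue); there is no depth.
- get_calibration(name): a dict with "camera_matrix" (3x3 intrinsics, pixels), "cam_to_world" (4x4, takes a point from camera to world coordinates). Camera axes: x right, y down, z forward; pixel columns grow to the right and rows downward; lengths in mm; the calibration is good to about 2 mm. A picture is of the moment at which its call begins. get_calibration takes no time and is no camera call.
- job_done(): hands the job in; it is judged then, once.
The state is a dict: "clock": time; "joints": joint angles; "joint_vel": joint speeds; "joint_efforts": joint torques, N m; "position": TCP position; "ee_rot": TCP orientation; "contact_force": force on the tool from outside, world axes, zero at the start; "wrist_torque": the same for the moment, N m; "gripper_width": finger opening in mm; "grasp_force": force on a finger pad.
Only numpy, scipy, OpenCV 4.12 (cv2) and the standard library are available. Lean on these libraries where they do the work, as an engineer would, in place of code of your own. Each camera call takes 0.05 s, during which the arm holds its last target. There are 200 camera calls.

### The job

The grey lid lies loose on the round filter holder, with its keys standing on the rim instead of in their hidden notches. Turn the lid until it drops into the notches, then press it down until it is fully home and level on the rim. Leave the wash bottle, the beaker and the tape roll where they are.

Things in the scene. Friction and masses are not known exactly. Their poses are not given: they have to be found in the camera images.
- holder: Round aluminium filter holder, fixed, upright; origin on its axis at the bench surface. Foot 152 mm across; shoulder 148 mm across, its top 72 mm above the bench; hose barb to 84 mm from the axis, 36 mm up. The notches in its seat ring are hidden under the lid, at any angle to the holder, so its pose does not tell where they are.
- holder_rim (a point): Centre of the holder's flat rim (129 mm across), 90 mm above the bench. The bore in it is 95 mm wide. Three hidden notches 120 degrees apart, about 26 mm wide, in the rim take the lid's keys. In the bore lies a stiff sliding seal: a dropped lid stands 3 to 5 mm high on it; it yields to a push of roughly 10 to 15 N and stays where pushed.
- lid: Loose grey lid, about 0.35 kg. Origin on its axis in the lower face of its plate (144 mm across, 6 mm thick), z up. Skirt 16 mm deep under the edge; plug 92 mm across, 14 mm deep keeps it centred in the bore with 1.5 mm play, free to turn. Start: origin 102 mm above the bench, keys on the rim; over the notches it falls 6 to 10 mm and turns no further; home: 90 mm, 2 mm from skirt to shoulder.
- lid_wing (a point): One of three equal upright wings, at 0 (this one), 120 and 240 degrees from the lid's x axis: point in its middle, 74 mm from the axis, 12 mm above the lid's origin. Each runs radially from 56 to 92 mm, is 16 mm thick and stands from 0 to 24 mm above the origin (18 mm above the plate). A hidden key 16 mm wide, 12 mm deep is below each. At most 120 degrees of turn, either way, finds the notches.
- lid_top (a point): Centre of the flat top (42 mm across) of the low round boss in the middle of the lid, 12 mm above the lid's origin: the place to press.
- wash_bottle: Small white wash bottle with a red spout, 188 mm tall, left of the holder: bystander. Origin at the centre of its underside.
- beaker: Clear beaker, 56 mm across, 68 mm tall, right of the holder: bystander. Origin at the centre of its underside.
- tape_roll: Roll of tan tape lying flat, 104 mm across, 25 mm tall, left of the holder: bystander. Origin at the centre of its underside.

How it is judged:
By the outcome, as a careful person would: the job done as asked, in the order asked, and still so for the second after the job is handed in, with the robot touching nothing.
It also fails if it takes over 54 s, if anything falls off the work surface, if the arm or the gripper's body presses on something with over 40 N, if the wrist force passes 120 N, or if a joint passes its speed limit or range.

## Working session

There is one attempt and no reset: what is moved stays moved. The work goes in short steps, Python scripts to look and compute and a tool call to move; the robot and the scene stay as the last step left them, time stands still between calls to the robot, and variables do not carry over. Pictures are saved under pics/ and viewed, at most 10 in all, crops included, and the job is handed in when it is done.

Besides the shell and the picture viewer there is one more tool, called after "Emit:" in YAML: its name, and indented under it one key for each argument. arm_command: Moves the arm, as the interface text tells. Its arguments: {"type":"object","properties":{"steps":{"type":"array","items":{"type":"number"}},"grip":{"type":"number"}},"required":["steps"]}

```bash
mkdir -p pics; python3 - <<'E'
from bench import *
import cv2,numpy as np
for n in("top","side"):
    im=get_image(n);cv2.imwrite(f"pics/{n}0.png",im[:,:,::-1]);c=get_calibration(n)
    print(n,np.round(c["camera_matrix"],1).tolist(),np.round(c["cam_to_world"],3).tolist())
s=read_state();print(s)
E
```

```text
top [[487.2, 0.0, 287.1], [0.0, 487.2, 212.0], [0.0, 0.0, 1.0]] [[-0.0, -0.999, 0.046, 401.156], [-1.0, -0.0, -0.009, 30.112], [0.009, -0.046, -0.999, 1497.346], [0.0, 0.0, 0.0, 1.0]]
side [[489.9, 0.0, 281.1], [0.0, 489.9, 215.7], [0.0, 0.0, 1.0]] [[0.995, -0.076, 0.067, 369.127], [-0.101, -0.654, 0.749, -917.613], [-0.013, -0.752, -0.659, 924.904], [0.0, 0.0, 0.0, 1.0]]
{'clock': 0.1, 'joints': array([ 1.55059952e+00,  3.85503218e-01,  6.76136899e-03, -3.76172345e-04,
       -1.19402670e+00, -2.58591911e-01]), 'joint_vel': array([-0.00177999, -0.00346601,  0.00126234,  0.00161057,  0.00072579,
       -0.00149044]), 'joint_efforts': array([-4.74427288e-04, -3.93321598e+01,  1.88928634e+01,  4.19788957e+00,
       -2.58364744e-03,  3.25491783e-06]), 'position': array([171.85557012, 600.36646176, 230.32505509]), 'ee_rot': array([ 9.90290189e-01, -1.39012006e-01, -5.63209876e-05,  9.99901286e-04]), 'contact_force': array([-0.37817142,  0.64242601, -1.0983198 ]), 'wrist_torque': array([ 0.03332708, -0.02341215,  0.0198282 ]), 'grasp_force': 0.0, 'gripper_width': 85.21642536091176}
```

View pics/top0.png

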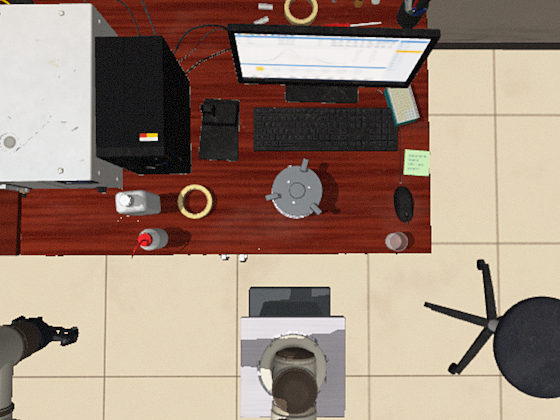

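View pics/side0.png

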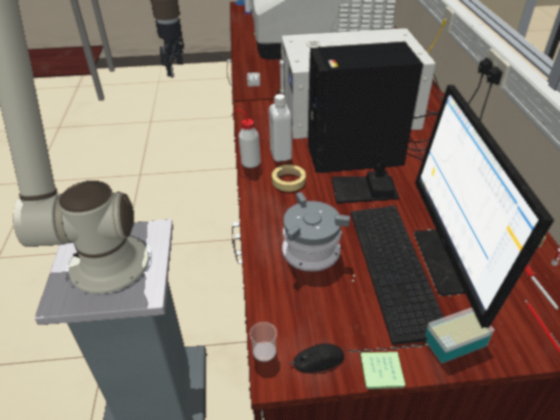

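The top view shows the lid centred near (297,191), with wings near (304,166), (272,198) and (315,210). The side view shows it at about (312,222). Next I measure these.

```bash
cat >h.py <<'E'
from bench import *
import cv2,numpy as np
def ray(n,u,v,z):
    c=get_calibration(n);T=np.array(c["cam_to_world"]);d=T[:3,:3]@np.linalg.solve(np.array(c["camera_matrix"]),[u,v,1.])
    o=T[:3,3];return o+d*(z-o[2])/d[2]
def proj(n,p):
    c=get_calibration(n);T=np.array(c["cam_to_world"]);q=np.array(c["camera_matrix"])@(T[:3,:3].T@(np.array(p,float)-T[:3,3]));return q[:2]/q[2]
E
python3 - <<'E'
from h import *
im=cv2.imread("pics/top0.png");hsv=cv2.cvtColor(im,cv2.COLOR_BGR2HSV)
m=((hsv[:,:,1]<75)&(hsv[:,:,2]>75)).astype(np.uint8)
r=np.zeros_like(m);cv2.circle(r,(297,190),40,1,-1);m&=r
n,l,st,ce=cv2.connectedComponentsWithStats(m);k=1+np.argmax(st[1:,4]);m=(l==k).astype(np.uint8)
print(st[k])
op=cv2.morphologyEx(m,cv2.MORPH_OPEN,cv2.getStructuringElement(cv2.MORPH_ELLIPSE,(29,29)))
cs,_=cv2.findContours(op,0,1);c=max(cs,key=cv2.contourArea);(x,y),R=cv2.minEnclosingCircle(c);M=cv2.moments(c);u,v=M['m10']/M['m00'],M['m01']/M['m00']
C=ray("top",u,v,105);print("disc",u,v,x,y,R,C,"diam",2*np.sqrt(M['m00']/np.pi)*np.linalg.norm(ray("top",u+1,v,105)-C))
w=cv2.subtract(m,cv2.dilate(op,np.ones((3,3))));n,l,st,ce=cv2.connectedComponentsWithStats(w)
for i in range(1,n):
    if st[i,4]>8:
        P=ray("top",*ce[i],122);d=P-C;print(ce[i],st[i,4],P,"r",np.hypot(*d[:2]),"ang",np.degrees(np.arctan2(d[1],d[0])))
for n,u0 in(("top",(257,150)),("side",(262,175))):
    a=cv2.imread(f"pics/{n}0.png")[u0[1]:u0[1]+100,u0[0]:u0[0]+100]
    cv2.imwrite(f"pics/{n}c.png",cv2.resize(a,None,fx=4,fy=4,interpolation=2))
a=np.hstack([cv2.imread("pics/topc.png"),cv2.imread("pics/sidec.png")]);cv2.imwrite("pics/crop.png",a)
E
```

```text
[ 265  158   58   61 2258]
disc 296.9168912848158 191.95363881401616 296.1580505371094 191.9244384765625 26.22569465637207 [523.03998548 -10.28289637 105.        ] diam 139.361006467327
[305.60869565 164.33333333] 69 [600.23442198 -34.57042178 122.        ] r 80.92505741835363 ang -17.465031314104
[271.3271028  194.90654206] 107 [513.13287835  62.64963461 122.        ] r 73.60234267374362 ang 97.73567257274256
[317.20512821 210.30769231] 39 [469.52225572 -67.11597662 122.        ] r 78.06501398755881 ang -133.27913842667562
```

View pics/crop.png

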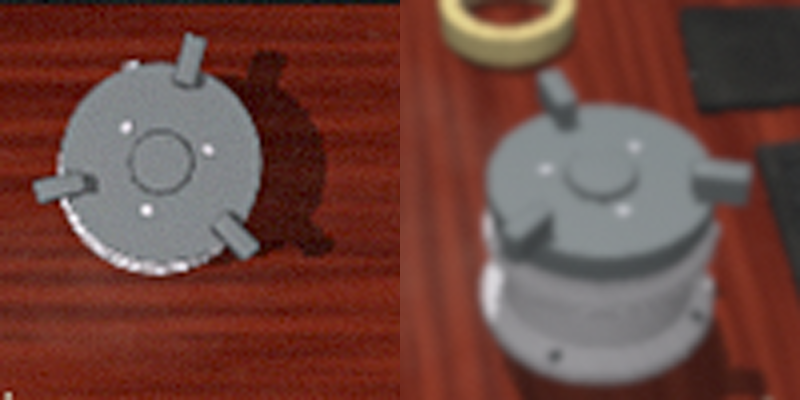

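The crop shows the boss at crop (162,161) in the top view and (602,172) in the side view. The wing tops are near crop (191,60), (60,187) and (236,235). My disc mask also caught the bright shoulder at lower left, so I use the boss and wing tops instead.

```bash
python3 - <<'E'
from h import *
t=lambda x,y:(257+(x+.5)/4-.5,150+(y+.5)/4-.5)
C=ray("top",*t(162,161),114);print(C, ray("side",262+(202.5)/4-.5,175+172.5/4-.5,114))
im=cv2.cvtColor(cv2.imread("pics/topc.png"),cv2.COLOR_BGR2GRAY)
for p in((192,60),(60,188),(235,235)):
    P=ray("top",*t(*p),126);d=P-C;print(P,np.hypot(*d[:2]),np.degrees(np.arctan2(d[1],d[0])))
s=read_state();from scipy.spatial.transform import Rotation as R
print(R.from_quat(s["ee_rot"]).as_matrix().round(3).tolist())
E
```

```text
[528.19199731 -10.62177937 114.        ] [528.06971575 -11.13244386 114.        ]
[598.82210363 -31.59434995 126.        ] 73.678087892296 -16.538011986529494
[507.94657351  61.70872379 126.        ] 75.11044449303748 105.63701846700765
[474.77969491 -61.68579691 126.        ] 73.89457310511908 -136.2876043174319
[[0.961, -0.275, -0.0], [-0.275, -0.961, -0.002], [0.0, 0.002, -1.0]]
```

Emit:
arm_command:
  steps: [0.0292,0.0244,-0.001,0,0.0292,0.0244,-0.001,0,0.0292,0.0244,-0.001,0,0.0292,0.0244,-0.001,0,0.0292,0.0244,-0.001,0,0.0292,0.0244,-0.001,0,0.0292,0.0244,-0.001,0,0.0292,0.0244,-0.001,0,0.0292,0.0244,-0.001,0,0.0292,0.0244,-0.001,0,0.0292,0.0244,-0.001,0,0.0292,0.0244,-0.001,0,0.0292,0.0244,-0.001,0,0.0292,0.0244,-0.001,0,0.0292,0.0244,-0.001,0,0.0292,0.0244,-0.001,0,0.0292,0.0244,-0.001,0,0.0292,0.0244,-0.001,0,0.0292,0.0244,-0.001,0,0.0292,0.0244,-0.001,0]
  grip: 0.036

```text
clock: 2.6
position: [599.4, -30.1, 250.8]
ee_rot: [0.99, -0.139, -0.001, 0.0]
contact_force: [-0.5, 0.1, 0.7]
gripper_width: 35.9
grasp_force: 0.0
```

```bash
cat >>h.py <<'E'
from scipy.spatial.transform import Rotation as R
def off(p):
    s=read_state();M=R.from_quat(s["ee_rot"]).as_matrix()
    print("t",s["clock"],"pos",s["position"].round(1),"yaw",np.degrees(np.arctan2(M[1,0],M[0,0])).round(2),"tool shift",(M.T@(np.array(p)-s["position"])).round(1),"F",s["contact_force"].round(1),"tau",s["wrist_torque"].round(2),"j",s["joints"].round(2),"w",s["gripper_width"])
E
python3 -c "
from h import *
off([599.3,-30.9,111])"
```

```text
t 2.6 pos [599.4 -30.1 250.8] yaw -15.98 tool shift [  0.2   0.7 139.8] F [-0.5  0.1  0.7] tau [ 0.08 -0.04  0.01] j [ 0.22  0.33 -0.02 -0.   -1.22  1.07] w 35.88118437227797
```

Emit:
arm_command:
  steps: [0,0.0007,0.024,0,0,0,0.024,0,0,0,0.024,0,0,0,0.024,0,0,0,0.02,0,0,0,0.012,0,0,0,0.008,0,0,0,0.004,0]

```text
clock: 3.6
position: [599.1, -29.7, 111.2]
ee_rot: [0.99, -0.139, 0.0, 0.0]
contact_force: [0.2, -0.8, 0.1]
gripper_width: 36.0
grasp_force: 0.0
```

```bash
python3 -c "
from h import *
off([599.3,-30.9,111])
for n,u in(('top',(257,150)),('side',(262,145))):
    a=get_image(n)[u[1]:u[1]+100,u[0]:u[0]+100,::-1];cv2.imwrite(f'pics/{n}c.png',cv2.resize(a,None,fx=4,fy=4,interpolation=2))
cv2.imwrite('pics/c1.png',np.hstack([cv2.imread('pics/topc.png'),cv2.imread('pics/sidec.png')]))"
```

```text
t 3.6 pos [599.1 -29.7 111.2] yaw -15.97 tool shift [0.5 1.1 0.2] F [ 0.2 -0.8  0.1] tau [-0.05 -0.02  0.  ] j [ 0.22  0.45 -0.21  0.   -0.91  1.07] w 35.96908041950753
```

View pics/c1.png

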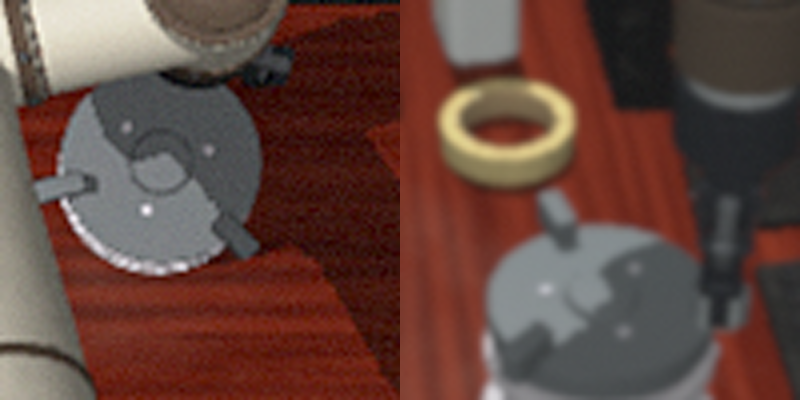

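The fingers straddle the far wing without touching it, in the side crop near (722,290). Now I sweep clockwise.

Emit:
arm_command:
  steps: [-0.0001,0.0039,0,0.0524,-0.0001,0.0039,0,0.0524,-0.0001,0.0039,0,0.0524,-0.0001,0.0039,0,0.0524]

```text
clock: 4.2
position: [593.8, -43.9, 112.2]
ee_rot: [0.97, -0.242, 0.001, -0.001]
contact_force: [1.4, 1.4, -0.9]
gripper_width: 36.0
grasp_force: 0.8
```

```bash
cat >>h.py <<'E'
def tgt(yaw,z=111,r=74):
    a=np.radians(yaw);off([528.1+r*np.cos(a),-10.9+r*np.sin(a),z])
E
python3 -c "
from h import *
tgt(-28)"
```

```text
t 4.2 pos [593.8 -43.9 112.2] yaw -28.07 tool shift [0.5 1.7 1.2] F [ 1.4  1.4 -0.9] tau [ 0.4  -0.24 -0.  ] j [ 0.2   0.44 -0.23 -0.   -0.9   0.88] w 36.01651388799139
```

Emit:
arm_command:
  steps: [-0.0001,0.0029,0,0.0393,0,0.0029,0,0.0393,-0.0001,0.0029,0,0.0393,0,0.0029,0,0.0393]

```text
clock: 4.7
position: [587.9, -53.9, 112.0]
ee_rot: [0.948, -0.318, 0.001, -0.001]
contact_force: [3.2, 2.7, 2.2]
gripper_width: 36.2
grasp_force: 1.5
```

Emit:
arm_command:
  steps: [-0.0001,0.0029,0,0.0393,0,0.0029,0,0.0393,-0.0001,0.0029,0,0.0393]

```text
clock: 5.08
position: [581.5, -60.7, 111.5]
ee_rot: [0.928, -0.374, 0.0, -0.0]
contact_force: [3.4, 0.9, 1.3]
gripper_width: 36.1
grasp_force: 1.6
```

```bash
cat >>h.py <<'E'
def look(name,box=((257,150),(262,175))):
    o=[]
    for n,u in zip(('top','side'),box):
        o.append(cv2.resize(get_image(n)[u[1]:u[1]+100,u[0]:u[0]+100,::-1],None,fx=4,fy=4,interpolation=2))
    cv2.imwrite(f'pics/{name}.png',np.hstack(o))
E
python3 -c "
from h import *
tgt(-43.7);look('c2')"
```

```text
t 5.075 pos [581.5 -60.7 111.5] yaw -43.89 tool shift [1.  0.9 0.5] F [3.4 0.9 1.3] tau [ 0.42 -1.06 -0.  ] j [ 0.17  0.43 -0.25  0.   -0.89  0.63] w 36.12398339198399
```

View pics/c2.png

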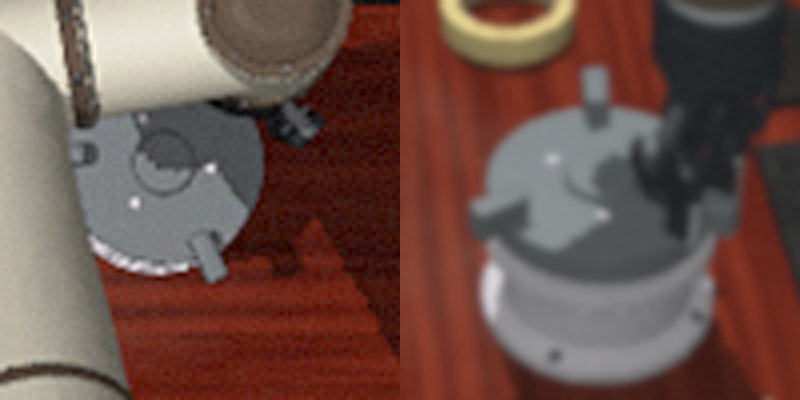

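The lid turns with the fingers: the near-right wing moved from crop (235,235) to (208,255). It still stands high, so I continue.

Emit:
arm_command:
  steps: [0,0.0029,0,0.0393,0,0.0029,0,0.0393,0,0.0029,0,0.0393]

```text
clock: 5.55
position: [574.7, -66.7, 111.2]
ee_rot: [0.904, -0.428, -0.0, 0.0]
contact_force: [3.4, 0.8, 1.4]
gripper_width: 36.2
grasp_force: 1.4
```

Emit:
arm_command:
  steps: [0,0.0029,0,0.0393,0,0.0029,0,0.0393,0,0.0029,0,0.0393]

```text
clock: 5.92
position: [567.8, -72.0, 111.2]
ee_rot: [0.877, -0.48, -0.0, 0.0]
contact_force: [2.7, 1.2, 0.7]
gripper_width: 36.0
grasp_force: 1.3
```

```bash
python3 -c "
from h import *
tgt(-57.4)"
```

```text
t 5.925 pos [567.8 -72.  111.2] yaw -57.41 tool shift [1.1 0.5 0.2] F [2.7 1.2 0.7] tau [ 0.27 -0.82 -0.01] j [ 0.16  0.41 -0.28  0.   -0.88  0.41] w 36.00886556606631
```

Emit:
arm_command:
  steps: [0.0005,0.0029,0,0.0393,0,0.0029,0,0.0393,0,0.0029,0,0.0393]

```text
clock: 6.3
position: [560.4, -76.8, 111.2]
ee_rot: [0.847, -0.531, -0.0, 0.0]
contact_force: [1.6, 1.1, 1.2]
gripper_width: 35.8
grasp_force: 1.2
```

Emit:
arm_command:
  steps: [0,0.0029,0,0.0393,0,0.0029,0,0.0393,0,0.0029,0,0.0393]

```text
clock: 6.68
position: [552.5, -80.3, 111.2]
ee_rot: [0.815, -0.58, -0.0, 0.0]
contact_force: [1.9, 1.2, 1.8]
gripper_width: 35.8
grasp_force: 1.2
```

```bash
python3 -c "
from h import *
tgt(-70.9)"
```

```text
t 6.675 pos [552.5 -80.3 111.2] yaw -70.92 tool shift [0.4 0.3 0.2] F [1.9 1.2 1.8] tau [ 0.34 -0.62  0.07] j [ 0.15  0.39 -0.32 -0.   -0.86  0.19] w 35.77250246577843
```

Emit:
arm_command:
  steps: [0,0.0029,0,0.0393,0,0.0029,0,0.0393,0,0.0029,0,0.0393]

```text
clock: 7.05
position: [544.2, -82.9, 111.2]
ee_rot: [0.779, -0.627, -0.0, 0.0]
contact_force: [2.7, 1.3, 1.8]
gripper_width: 35.8
grasp_force: 1.2
```

Emit:
arm_command:
  steps: [0,0.0029,0,0.0393,0,0.0029,0,0.0393]

```text
clock: 7.3
position: [538.4, -84.0, 111.2]
ee_rot: [0.754, -0.657, -0.0, 0.0]
contact_force: [2.2, 1.5, 0.5]
gripper_width: 36.0
grasp_force: 1.1
```

```bash
python3 -c "
from h import *
tgt(-82.2);look('c3')"
```

```text
t 7.3 pos [538.4 -84.  111.2] yaw -82.18 tool shift [0.1 0.3 0.2] F [2.2 1.5 0.5] tau [ 0.21 -0.6   0.01] j [ 0.14  0.37 -0.35  0.   -0.85 -0.01] w 36.04641227558909
```

View pics/c3.png

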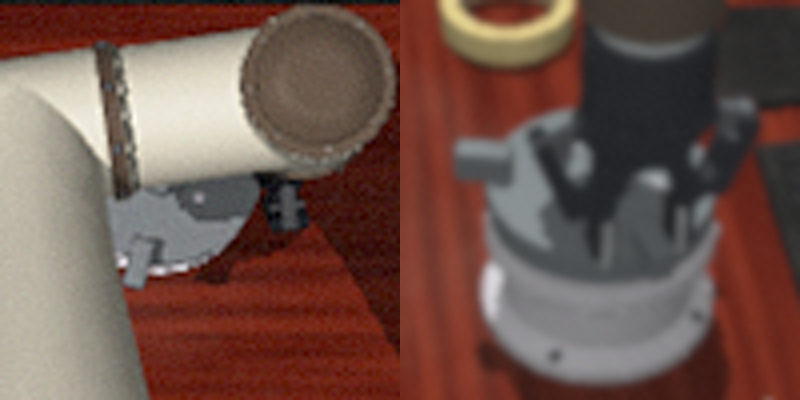

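It is still high, with the plate edge in the side crop at row ~282 as before, and turning. I go on.

Emit:
arm_command:
  steps: [0,0.0029,0,0.0393,0,0.0029,0,0.0393,0,0.0029,0,0.0393]

```text
clock: 7.78
position: [530.0, -84.8, 111.2]
ee_rot: [0.714, -0.7, -0.0, 0.0]
contact_force: [2.1, -0.6, 0.8]
gripper_width: 35.9
grasp_force: 1.1
```

Emit:
arm_command:
  steps: [0,0.0029,0,0.0393,0,0.0029,0,0.0393,0,0.0029,0,0.0393]

```text
clock: 8.15
position: [521.3, -84.7, 111.2]
ee_rot: [-0.672, 0.741, 0.0, -0.0]
contact_force: [2.5, 0.8, 1.0]
gripper_width: 36.3
grasp_force: 1.1
```

```bash
python3 -c "
from h import *
tgt(-95.7)"
```

```text
t 8.15 pos [521.3 -84.7 111.2] yaw -95.61 tool shift [-0.1  0.5  0.2] F [2.5 0.8 1. ] tau [ 0.15 -0.66  0.03] j [ 0.15  0.34 -0.39  0.   -0.83 -0.24] w 36.322339981977905
```

Emit:
arm_command:
  steps: [0,0.0029,0,0.0393,0,0.0029,0,0.0393,0,0.0029,0,0.0393]

```text
clock: 8.52
position: [512.6, -83.6, 111.1]
ee_rot: [-0.627, 0.779, 0.0, -0.0]
contact_force: [2.6, -0.4, -0.4]
gripper_width: 36.4
grasp_force: 1.1
```

Emit:
arm_command:
  steps: [0,0.0029,0,0.0393,0,0.0029,0,0.0393,0,0.0029,0,0.0393]

```text
clock: 8.9
position: [502.8, -81.5, 110.5]
ee_rot: [-0.58, 0.815, 0.001, -0.002]
contact_force: [0.0, 0.3, -0.7]
gripper_width: 36.1
grasp_force: 0.3
```

```bash
python3 -c "
from h import *
tgt(-109.2)"
```

```text
t 8.9 pos [502.8 -81.5 110.5] yaw -109.16 tool shift [-1.  -0.7 -0.5] F [ 0.   0.3 -0.7] tau [-0.   -0.14  0.01] j [ 0.16  0.32 -0.43 -0.   -0.82 -0.49] w 36.106760658292266
```

The force has gone, so the lid may have dropped.

```bash
python3 -c "
from h import *
look('c4');tgt(-109.2)"
```

```text
t 9.0 pos [502.7 -81.5 110.6] yaw -109.07 tool shift [-1.  -0.8 -0.4] F [ 0.1  0.6 -0.1] tau [ 0.03  0.01 -0.06] j [ 0.16  0.32 -0.43 -0.   -0.82 -0.49] w 36.30644240602098
```

View pics/c4.png

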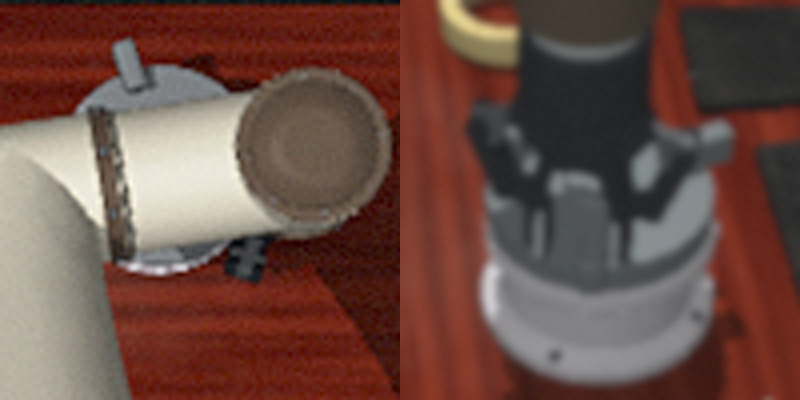

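In the side crop the skirt's lower edge is now at row ~293 against ~282 before, about 9 mm lower, so it has dropped. I lift out, close the fingers and go over the boss.

Emit:
arm_command:
  steps: [0,0,-0.008,0,0,0,-0.012,0,0,0,-0.015,0,0,0,-0.015,0]

```text
clock: 9.5
position: [504.7, -81.2, 162.8]
ee_rot: [-0.58, 0.814, -0.0, 0.0]
contact_force: [-0.2, -0.5, 0.0]
gripper_width: 36.0
grasp_force: 0.0
```

Emit:
arm_command:
  steps: [-0.015,-0.0009,0,0,-0.015,0,0,0,-0.015,0,0,0,-0.015,0,0,0,-0.015,0,0,0,0,0,0,0,0,0,0,0,0,0,0,0]
  grip: 0.0

```text
clock: 10.5
position: [529.6, -11.0, 161.3]
ee_rot: [-0.58, 0.815, 0.0, -0.0]
contact_force: [-0.4, -0.6, -1.1]
gripper_width: 0.1
grasp_force: 0.0
```

Emit:
arm_command:
  steps: [0,0,0.015,0,0,0,0.015,0,0,0,0.01,0,0,0,0.004,0,0,0,0,0]

```text
clock: 11.12
position: [529.8, -10.7, 117.0]
ee_rot: [-0.58, 0.814, 0.0, -0.0]
contact_force: [-0.6, 0.6, -0.4]
gripper_width: 0.1
grasp_force: 0.0
```

```bash
python3 -c "
from h import *
off([528.1,-10.9,107])"
```

```text
t 11.125 pos [529.8 -10.7 117. ] yaw -109.04 tool shift [ 0.8  1.6 10. ] F [-0.6  0.6 -0.4] tau [-0.02  0.02 -0.01] j [ 0.29  0.34 -0.38  0.   -0.85 -0.62] w 0.1303819909000482
```

Emit:
arm_command:
  steps: [0.0008,0.0016,0.003,0,0,0,0.003,0,0,0,0.002,0,0,0,0,0]

```text
clock: 11.62
position: [528.0, -10.9, 109.2]
ee_rot: [-0.58, 0.814, 0.0, -0.0]
contact_force: [-0.8, -0.8, -0.6]
gripper_width: 0.1
grasp_force: 0.0
```

Emit:
arm_command:
  steps: [0,0,0.001,0,0,0,0.001,0,0,0,0.001,0,0,0,0.001,0,0,0,0,0]

```text
clock: 12.25
position: [528.2, -10.8, 106.8]
ee_rot: [-0.581, 0.814, -0.0, 0.0]
contact_force: [-3.6, 0.3, 9.3]
gripper_width: -0.1
grasp_force: 4.4
```

Emit:
arm_command:
  steps: [0,0,0.001,0,0,0,0.001,0,0,0,0,0]

```text
clock: 12.62
position: [528.2, -10.9, 105.9]
ee_rot: [-0.581, 0.814, -0.001, 0.0]
contact_force: [-5.0, 1.7, 16.1]
gripper_width: 0.1
grasp_force: 7.3
```

Emit:
arm_command:
  steps: [0,0,0.001,0,0,0,0.001,0,0,0,0,0]

```text
clock: 13.0
position: [528.2, -10.9, 103.9]
ee_rot: [-0.581, 0.814, -0.001, 0.0]
contact_force: [-5.1, 1.2, 15.0]
gripper_width: 0.0
grasp_force: 7.5
```

Emit:
arm_command:
  steps: [0,0,0.001,0,0,0,0.001,0,0,0,0,0]

```text
clock: 13.38
position: [528.2, -10.9, 102.1]
ee_rot: [-0.581, 0.814, -0.001, 0.0]
contact_force: [-6.4, 0.2, 15.1]
gripper_width: 0.2
grasp_force: 7.9
```

Emit:
arm_command:
  steps: [0,0,0.001,0,0,0,0.001,0,0,0,0,0]

```text
clock: 13.75
position: [528.3, -10.9, 102.0]
ee_rot: [-0.581, 0.814, -0.001, 0.0]
contact_force: [-10.0, 1.8, 27.8]
gripper_width: 0.1
grasp_force: 13.5
```

Emit:
arm_command:
  steps: [0,0,0.001,0,0,0,0.001,0,0,0,0,0]

```text
clock: 14.12
position: [528.3, -10.9, 101.9]
ee_rot: [-0.581, 0.814, -0.001, 0.001]
contact_force: [-15.2, 3.0, 38.0]
gripper_width: -0.5
grasp_force: 19.0
```

There is a hard stop at 102 mm, which is home. I back off and check.

Emit:
arm_command:
  steps: [0,0,-0.003,0,0,0,-0.003,0,0,0,-0.004,0,0,0,-0.01,0,0,0,-0.02,0,0,0,-0.03,0,0,0,-0.03,0,0,0,-0.03,0,0,0,-0.03,0,0,-0.03,0,0,0,-0.03,0,0,0,-0.03,0,0,0,-0.03,0,0,0,-0.03,0,0,0,0,0,0]

```text
clock: 16.0
position: [671.0, -60.5, 253.8]
ee_rot: [-0.58, 0.815, 0.0, -0.001]
contact_force: [-0.2, 1.4, -0.1]
gripper_width: -0.0
grasp_force: 0.0
```

```bash
python3 -c "
from h import *
look('c5',((257,150),(262,175)));off([0,0,0])
print(proj('side',[528.1,-10.9,102]),proj('side',[528.1,-10.9,114]))"
```

```text
t 16.1 pos [669.6 -59.9 254.7] yaw -109.07 tool shift [162.  652.  255.7] F [-0.2 -0.2  0.3] tau [ 0.08 -0.    0.01] j [ 0.15  0.45  0.18 -0.   -1.29 -0.48] w -0.24547614609547525
[311.98673552 221.14060696] [312.1232292  217.56293291]
```

View pics/c5.png

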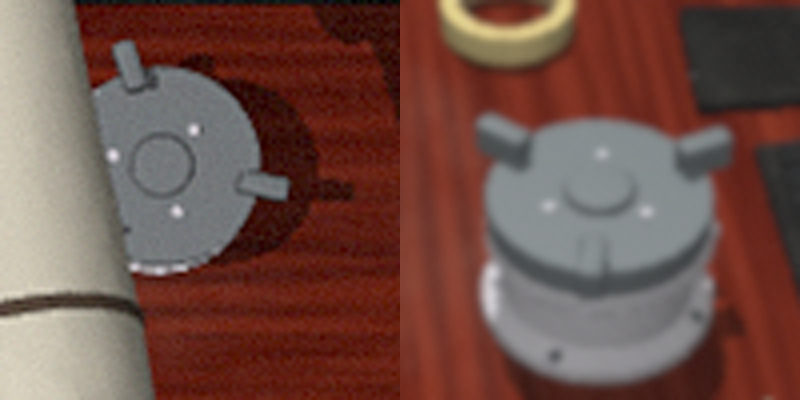

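The side crop shows the lid down: the boss is at row ~187 against 172 before, about 12 mm lower. It looks level, and the tape roll has not moved.

```bash
python3 -c "
from bench import *
print(job_done())"
```

```text
the job is handed in; nothing more can be done
None
```

I turned the lid about 90° clockwise until it dropped into its notches, then pressed it down to a firm stop at the home height (boss top at 102 mm); it looks level, I left the wash bottle, beaker and tape roll alone, and I handed the job in at about 16 s.

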